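Slide the shelf board home in its notches and turn the keeper over it

TASK

The top board of the little two-tier stand has been left pulled out, with the jar and the glass still on it. Push the end of the board with a fingertip along its rails until it drops into the locating notches and sits fully down, then push the turn-button fully across the board so that it cannot ride out again. Lift nothing, leave the jar and the glass untouched and standing on the board, do not shift the canister or the shaker, and leave everything at rest.

Things in the scene. Friction and masses are not known exactly. Their poses are not given: they have to be found in the camera images.
- rack: fixed two-tier stand of black square steel bar, dark wooden lower tier, 150 x 323 mm, 80 mm high. Origin on the worktop under the middle of the seated board; y along the rails, x across, z up. Two top rails 12 mm thick, inner faces at x = -62 and +62 mm, y = -158 to +165 mm, top z = 80 mm. Its -y end is open between the rails above z = 45 mm; the board is pushed from there towards +y.
- board: dark wooden board 120 (x) x 300 (y) x 18 mm with two 8 mm steel pins sticking 13 mm out of each long edge at y = -60 and +115 mm, mid-thickness. Origin: centre of the underside; axes parallel to the stand's. Pulled out, the pins ride on the rails: origin at rack y = -50 to -80, z = 75 mm. At home the pins lie in the notches: y = 0 (2 mm play either way), z = 66 mm, top at z = 84 mm
- board_end (a point): centre of the flat -y end face of the board (120 x 18 mm), to be pushed to rack y = -150 mm. Sliding takes up to about 10 N. While a finger still presses hard on this end, friction may hold it up; it drops when the finger lets go
- keeper_pivot (a point): pivot of the turn-button, on the stand's -x side at rack x = -86, y = -128 mm; this point is at the underside of its bar, z = 86.5 mm
- keeper_peg (a point): top centre of the turn-button's upright round finger peg, 12 mm across, 48 mm from the pivot on a flat steel bar 16 mm wide and 8 mm thick; it rises 20 mm above the bar, to z = 114.5 mm
- keeper (a joint): turn-button angle, rad: 0 = bar beside the rail, pointing from its pivot to the stand's +y (starts at -0.45 to 0.05; below 0 it points outwards); grows clockwise seen from above to 1.571 (a stop) = bar across the rail, pointing to the stand's +x, end 30 mm over the board. Stays where left; about 1 N at the peg turns it. Passes 2.5 mm above the seated board but strikes the edge of an unseated one
- jar: jar of olives with a dark lid, 71 mm across, 110 mm high, standing loose on the board; origin at the centre of its underside
- glass: clear tumbler, 81 mm across, 91 mm high, standing loose on the board behind the jar; origin at the centre of its underside
- canister: grey canister with a wooden lid, 70 mm across, 120 mm high, on the worktop to the left of the stand; origin at the centre of its underside
- shaker: metal cocktail shaker, 70 mm across, 220 mm high, on the worktop to the right of the stand; origin at the centre of its underside
- notch (a point): centre of the mouth of one locating notch, in the top of the -x rail at rack y = -60 mm. Each rail has two such notches, 12 mm long and 9 mm deep, at rack y = -60 and +115 mm. Raised stops on the rails stop the rear pins about 12 mm past their notches
Not all that is in view belongs to the job. What is shaped like the jar but green or purple is not meant.

How it is judged:
By the outcome, as a careful person would: the job done as asked, in the order asked, and still so for the second after the job is handed in, with the robot touching nothing.
It also fails if it takes over 43 s, if anything falls off the work surface, if the arm or the gripper's body presses on something with over 40 N, if the wrist force passes 120 N, or if a joint passes its speed limit or range.

ROBOT

A 6-joint arm with a two-finger parallel gripper is mounted at the origin on a cart in front of the work surface, level with it; the furniture and walls round the work are solid. World frame = base frame: x ahead of the robot, y to its left, z up, the work surface at z = 0. Lengths are in mm, angles in rad, forces in N, time in s.
With the tool pointing down it reaches from about 325 to 1000 mm from the base axis. Payload 5.1 kg.
Tool frame: the origin (TCP) lies on the centre line of the jaws, within the pads' length; the fingertips stand 8 mm ahead of it and the grasp point (between the pads) lies 11 mm behind it; z points along the fingers, y is the line along which they close (so a half turn about z gives the same grasp; the last joint's range is limited). The gripper opens to 85 mm and grips with 20 to 120 N. Pads are 22 mm wide; open, the fingers measure 114 mm over their backs; the gripper's body (76 mm by 85 mm) begins 54 mm behind the grasp point. The pads swing forward as they close: fully open they stand 13 mm farther back than shut.
Start: joints at [-1.194, 0.124, 1.65, -0, 1.367, -0.083], TCP at [288.417, -582.495, 239.322] pointing down, gripper open.
Joint ranges: [-2.61, 2.61], [-1.02, 2.33], [0.03, 2.71], [-1.35, 4.49], [0.32, 2.68], [-2.91, 2.91]. Speed limits (rad/s): [2.57, 2.57, 3.14, 3.14, 3.14, 3.14].

INTERFACE

Orientations are given as a rotation vector (axis times angle).
In Python, from cell import sensors, viewer, sign_off gives the robot as it stands. The module is installed in compiled form; this text tells all that it offers.
- The arm moves only by the tool jog_arm, never from a script. Its argument "commands" is a list of rows, each a list of 4 numbers: the shift along the tool's x, y, z in units of 5 cm (1.0 is 5 cm), then the turn about the tool's z in units of 0.5 rad (1.0 is 0.5 rad). A call has 1 to 20 rows; each row shifts and turns the commanded pose from where the row before left it, along the tool's axes as they then stand; what a row does not reach is not made up. A row lasts 1/12 s, in which the tool goes at most 41.7 mm and 7.16 degrees, less where a joint would pass 70% of its speed; a pose out of reach is approached as far as the arm can. A call with a number of a shift or a turn outside -1 to 1 is refused whole. A call with a gripper value outside its range is refused whole. "hand" is the opening, from 0 (shut) to 1 (fully open), set as the call begins (left out, the last holds). The fingers move at their own pace and stop on an object; "force" is the grip in N (left out, the last holds). Time passes only in rows, so rows that do not move let the fingers close. It gives the time, the measured TCP pose, the force, the opening and the grip force at its end, in the units of the state.
- sensors.get_state(): the state, without advancing time (a new reading comes with each control period).
- viewer.camera(name): name is "scene" or "side" or "wrist"; returns a dict with "img" (480x640x3 uint8, red, green, blue), "z_map" (480x640 float32, mm along the optical axis (not along the pixel's ray), 0 where there is no reading), "intrinsics" (3x3 intrinsics, pixels), "D" ([k1, k2, p1, p2, k3] as OpenCV has them; the pictures are not rectified), "world_from_camera" (4x4, takes a point from camera to world coordinates). Camera axes: x right, y down, z forward; pixel columns grow to the right and rows downward; lengths in mm; the calibration is good to about 2 mm. A picture is of the moment at which its call begins.
- sign_off(): hands the job in; it is judged then, once.
The state is a dict: "time_s": time; "q": joint angles; "joint_velocities": joint speeds; "tau": joint torques, N m; "ee_pos": TCP position; "tcp_rot": TCP orientation; "wrist_force": force on the tool from outside, world axes, zero at the start; "ft_torque": the same for the moment, N m; "opening": opening from 0.0 (shut) to 1.0 (fully open); "grip_force": force on a finger pad.
Only numpy, scipy, OpenCV 4.12 (cv2) and the standard library are available. Lean on these libraries where they do the work, as an engineer would, in place of code of your own. Each camera call takes 0.05 s, during which the arm holds its last target. There are 200 camera calls.

## Working session

There is one attempt and no reset: what is moved stays moved. The work goes in short steps, Python scripts to look and compute and a tool call to move; the robot and the scene stay as the last step left them, time stands still between calls to the robot, and variables do not carry over. Pictures are saved under pics/ and viewed, at most 13 in all, crops included, and the job is handed in when it is done.

Besides the shell and the picture viewer there is one more tool, called after "Emit:" as name(argument=value, ...), one argument or row to a line, values as JSON. jog_arm: Moves the arm, as the interface text tells. Its arguments: {"type":"object","properties":{"commands":{"type":"array","items":{"type":"array","items":{"type":"number","minimum":-1,"maximum":1}}},"hand":{"type":"number"},"force":{"type":"number"}},"required":["commands"]}

```bash
mkdir -p pics
cat > h.py <<'E'
import numpy as np, cv2
from cell import sensors, viewer
def take(n):
    c=viewer.camera(n); np.savez(f'{n}.npz',**c); return c
def load(n): return dict(np.load(f'{n}.npz'))
def pts(c,uv):
    uv=np.array(uv,float).reshape(-1,1,2)
    n=cv2.undistortPoints(uv,c['intrinsics'],c['D']).reshape(-1,2)
    return n
def world(c,uv):
    n=pts(c,uv); z=np.array([c['z_map'][int(round(v)),int(round(u))] for u,v in np.array(uv)])
    p=np.c_[n*z[:,None],z,np.ones(len(z))]
    return (p@c['world_from_camera'].T)[:,:3]
def atz(c,uv,h):
    n=pts(c,uv); T=c['world_from_camera']; d=np.c_[n,np.ones(len(n))]@T[:3,:3].T
    return T[:3,3]+d*((h-T[2,3])/d[:,2])[:,None]
def cloud(c):
    u,v=np.meshgrid(np.arange(640),np.arange(480)); uv=np.c_[u.ravel(),v.ravel()]
    return world(c,uv).reshape(480,640,3)
E
python3 - <<'E'
from h import *
for n in('scene','side'):
    c=take(n); cv2.imwrite(f'pics/{n}0.png',c['img'][...,::-1]); print(n,c['world_from_camera'].round(2).tolist())
s=sensors.get_state(); print(s)
E
```

```text
scene [[-0.51, -0.41, 0.76, -518.19], [-0.86, 0.24, -0.45, 495.38], [0.0, -0.88, -0.48, 745.78], [0.0, 0.0, 0.0, 1.0]]
side [[-1.0, 0.0, -0.03, 572.19], [0.03, 0.54, -0.84, 1022.69], [0.01, -0.84, -0.54, 820.95], [0.0, 0.0, 0.0, 1.0]]
{'time_s': 0.1, 'q': array([-1.19359239e+00,  1.24476701e-01,  1.65154103e+00,  2.00628103e-05,
        1.36752304e+00, -8.25844078e-02]), 'joint_velocities': array([-0.00046656, -0.00270283, -0.0018976 ,  0.00103881,  0.00218328,
       -0.00048835]), 'tau': array([ 1.06255968e-03, -4.24930358e+01, -3.66654253e+01, -2.59285918e-05,
        3.93242139e-03, -4.89531487e-06]), 'ee_pos': array([ 288.23008753, -581.99475666,  238.14999243]), 'tcp_rot': array([-3.05706128e+00, -7.15442794e-01,  4.18368788e-04]), 'wrist_force': array([-0.71211259,  0.37942403,  0.50428336]), 'ft_torque': array([ 0.04010643, -0.01119366,  0.00460965]), 'grip_force': 0.0, 'opening': 1.0016669157400304}
```

View pics/scene0.png

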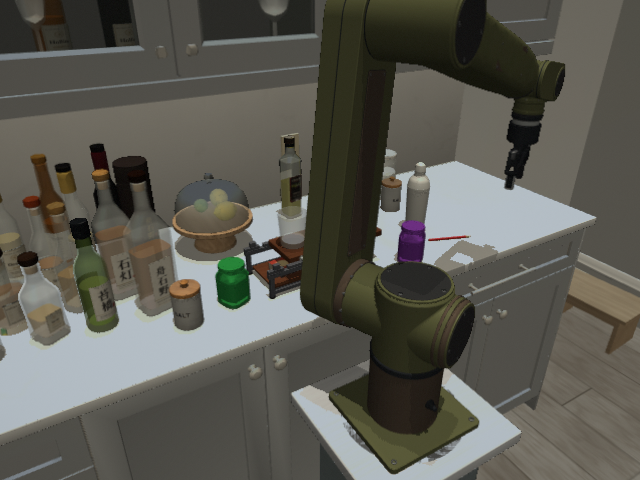

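View pics/side0.png

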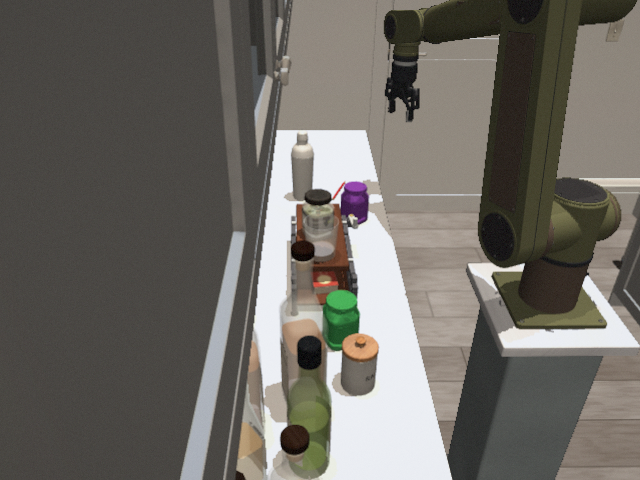

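The side view shows the stand at (325,250), with the board pulled out towards -y. The olive jar with the dark lid is on it at (318,210), the glass at (320,240) and the turn-button peg near (353,221). There are three jar-like things: green (341,320), purple (355,203) and the olive one. The olive jar on the board is the one meant. I'll enlarge the area and measure.

Run:
```python
from h import *
c=load('side'); im=c['img'][170:320,260:400,::-1]
cv2.imwrite('pics/side_crop.png',cv2.resize(im,None,fx=4,fy=4,interpolation=cv2.INTER_CUBIC))
P=cloud(c)
for v,u in [(209,300),(209,335),(262,342),(250,335),(221,353),(218,348),(203,355),(160,303),(350,360),(320,341),(196,318),(285,325)]:
    print(u,v,P[v,u].round(0))
```

```text
300 209 [ 589. -279.   93.]
335 209 [ 494. -278.   94.]
342 262 [489. -26.  94.]
335 250 [505. -50. 112.]
353 221 [ 452. -193.  106.]
348 218 [ 461. -243.   86.]
355 203 [ 434. -344.   76.]
303 160 [ 581. -493.  141.]
360 350 [473. 275. 105.]
341 320 [502. 170.  86.]
318 196 [ 544. -144.  204.]
325 285 [528.   4.  50.]
```

View pics/side_crop.png

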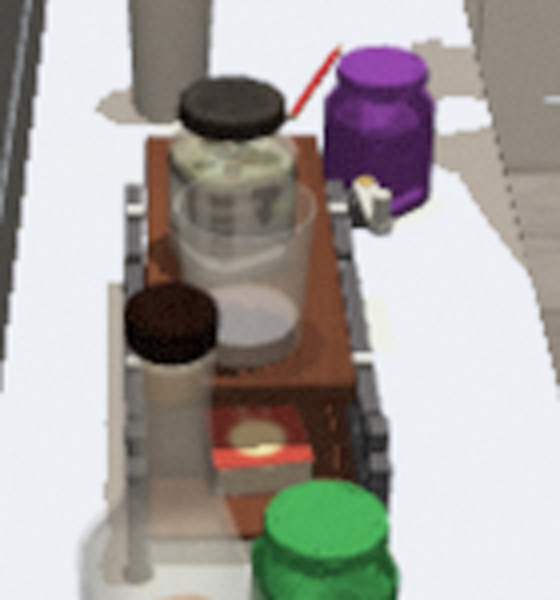

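The crop shows the board (x 145–345, y 140–385) with its pins on both rails. The olive jar is at (235,150) and the glass at (245,260). The turn-button is at (375,200), pointing roughly outward/along the rail, and the purple decoy jar stands beyond it. I'll fit the board pose, then move closer.

Run:
```python
from h import *
for n in('side','scene'):
    c=load(n); P=cloud(c).reshape(-1,3); I=c['img'].reshape(-1,3).astype(int)
    red=(I[:,0]>I[:,2]+25)
    m=(abs(P[:,2]-93)<5)&(P[:,0]>440)&(P[:,0]<650)&(P[:,1]>-330)&(P[:,1]<60)&red
    Q=P[m]; r=cv2.minAreaRect(Q[:,:2].astype(np.float32)); print(n,m.sum(),r,cv2.boxPoints(r).round(0).tolist(),np.median(Q[:,2]))
    # rails: dark at z 80
    m=(abs(P[:,2]-80)<4)&(P[:,0]>440)&(P[:,0]<650)&(P[:,1]>-280)&(P[:,1]<120)&(I.max(1)<80)
    print('rails',m.sum()); 
    if m.sum()>20:
        r=cv2.minAreaRect(P[m][:,:2].astype(np.float32)); print(cv2.boxPoints(r).round(0).tolist())
# keeper area
c=load('side'); P=cloud(c)
for v in range(212,230):
    print(v,[(u,*P[v,u].round(0).astype(int),int(c['img'][v,u].mean())) for u in range(346,360,2) if P[v,u,2]>70])
```

```text
side 869 ((520.913330078125, -156.33544921875), (148.23275756835938, 298.7580871582031), 0.7535570859909058) [[445.0, -8.0], [449.0, -307.0], [597.0, -305.0], [593.0, -6.0]] 94.28043414263834
rails 105
[[456.0, -238.0], [609.0, -241.0], [614.0, 52.0], [461.0, 55.0]]
scene 304 ((533.0359497070312, -137.1732177734375), (128.901611328125, 338.55755615234375), 3.304584503173828) [[459.0, 28.0], [478.0, -310.0], [607.0, -302.0], [588.0, 36.0]] 92.18999679504265
rails 252
[[455.0, 112.0], [457.0, -50.0], [609.0, -48.0], [607.0, 114.0]]
212 []
213 []
214 [(350, np.int64(456), np.int64(-243), np.int64(98), 141), (352, np.int64(450), np.int64(-244), np.int64(98), 128)]
215 [(350, np.int64(456), np.int64(-237), np.int64(99), 153), (352, np.int64(451), np.int64(-234), np.int64(100), 158), (354, np.int64(445), np.int64(-239), np.int64(97), 99)]
216 [(350, np.int64(457), np.int64(-230), np.int64(99), 190), (352, np.int64(451), np.int64(-239), np.int64(95), 190), (354, np.int64(446), np.int64(-232), np.int64(98), 160)]
217 [(346, np.int64(465), np.int64(-255), np.int64(82), 75), (348, np.int64(460
[... 3211 characters left out ...]
7), (350, np.int64(456), np.int64(-226), np.int64(71), 52), (352, np.int64(454), np.int64(-193), np.int64(91), 90), (354, np.int64(449), np.int64(-187), np.int64(95), 109), (356, np.int64(444), np.int64(-188), np.int64(94), 131)]
227 [(346, np.int64(468), np.int64(-202), np.int64(82), 110), (354, np.int64(449), np.int64(-190), np.int64(90), 111), (356, np.int64(444), np.int64(-186), np.int64(92), 115)]
228 [(346, np.int64(468), np.int64(-203), np.int64(79), 107), (354, np.int64(448), np.int64(-190), np.int64(87), 124), (356, np.int64(444), np.int64(-181), np.int64(92), 153)]
229 [(346, np.int64(469), np.int64(-195), np.int64(81), 109), (348, np.int64(464), np.int64(-194), np.int64(81), 209)]
```

```bash
cat >> h.py <<'E'
from scipy.spatial.transform import Rotation as Ro
def info():
    s=sensors.get_state(); R=Ro.from_rotvec(s['tcp_rot']).as_matrix()
    print('t',round(s['time_s'],2),'p',s['ee_pos'].round(1),'F',s['wrist_force'].round(1),'open',round(s['opening'],2),'yaw',round(np.arctan2(R[1,0],R[0,0]),3)); return s,R
def go(target,yaw=None):
    """tool-frame shift (units) to world target; turn units to yaw of tool x (turn first)"""
    s,R=info()
    if yaw is not None:
        d=np.arctan2(R[1,0],R[0,0])-yaw; d=(d+np.pi)%(2*np.pi)-np.pi; print('turn',round(d/.5,3))
        R=R@Ro.from_rotvec([0,0,d]).as_matrix()
    print('shift',(R.T@(np.array(target)-s['ee_pos'])/50).round(3))
E
python3 - <<'E'
from h import *
s,R=info(); print(R.round(2))
go([530,-345,300]); go([530,-345,300],0)
c=take('wrist'); T=c['world_from_camera']; Tc=np.eye(4);Tc[:3,:3]=R;Tc[:3,3]=s['ee_pos']; print((np.linalg.inv(Tc)@T).round(2))
E
```

```text
t 0.1 p [ 288.2 -582.   238.1] F [-0.7  0.4  0.5] open 1.0 yaw 0.46
[[ 0.9   0.44 -0.  ]
 [ 0.44 -0.9   0.  ]
 [ 0.   -0.   -1.  ]]
t 0.1 p [ 288.2 -582.   238.1] F [-0.7  0.4  0.5] open 1.0 yaw 0.46
shift [ 6.437 -2.104 -1.232]
t 0.1 p [ 288.2 -582.   238.1] F [-0.7  0.4  0.5] open 1.0 yaw 0.46
turn 0.92
shift [ 4.835 -4.742 -1.232]
[[  -0.     -0.95   -0.3    76.84]
 [   1.      0.     -0.     -0.65]
 [   0.     -0.3     0.95 -135.04]
 [   0.      0.      0.      1.  ]]
```

Emit:
jog_arm(
  commands=[
    [0,0,-0.42,0.23],
    [0,0,-0.42,0.23],
    [0,0,-0.42,0.23],
    [0,0,0,0.23],
    [0.32,-0.47,0,0],
    [0.32,-0.47,0,0],
    [0.32,-0.47,0,0],
    [0.32,-0.47,0,0],
    [0.32,-0.47,0,0],
    [0.32,-0.47,0,0],
    [0.32,-0.47,0,0],
    [0.32,-0.47,0,0],
    [0.32,-0.47,0,0],
    [0.32,-0.47,0,0],
    [0.32,-0.47,0,0],
    [0.32,-0.47,0,0],
    [0,0,0,0],
    [0,0,0,0],
    [0,0,0,0],
    [0,0,0,0],
  ],
  hand=0,
)

```text
time_s: 1.82
ee_pos: [480.0, -301.3, 302.1]
tcp_rot: [3.142, -0.002, -0.001]
wrist_force: [0.2, 0.4, 0.2]
opening: -0.003
grip_force: 0.0
```

Run:
```python
from h import *
info(); c=take('wrist'); cv2.imwrite('pics/w1.png',c['img'][...,::-1]); print(c['world_from_camera'][:3,3])
```

```text
t 1.82 p [ 480.  -301.3  302.1] F [0.2 0.4 0.2] open -0.0 yaw -0.001
[ 556.65453182 -301.20203366  437.09785889]
```

View pics/w1.png

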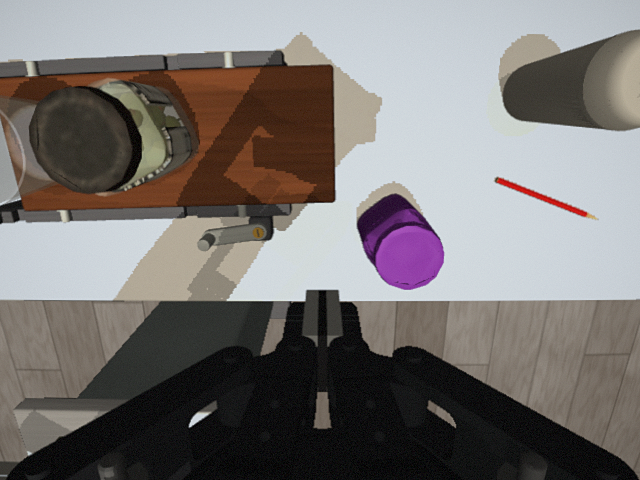

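The wrist view shows the board end as the edge from (333,66) to (335,203). The button pivot is at (259,233) and its peg top at (204,243). The +x rail ends near (285,57) and the -x rail near (291,210). The purple jar is at (408,255).

Run:
```python
from h import *
c=load('wrist')
print('end',atz(c,[(333,66),(335,203)],93).round(1)); print('side edges',atz(c,[(200,66),(200,207)],93).round(1), atz(c,[(320,66),(45,209)],93).round(1))
print('depth end',world(c,[(328,70),(329,198)]).round(1))
print('pivot',atz(c,[(259,233)],98).round(1),world(c,[(259,233)]).round(1))
print('peg',atz(c,[(204,243)],114.5).round(1),world(c,[(204,243)]).round(1))
print('rail ends',atz(c,[(285,52),(285,64),(291,205),(291,216)],80).round(1),world(c,[(282,57),(288,210)]).round(1))
print('pins',atz(c,[(30,67),(228,60),(65,215)],83).round(1), world(c,[(30,67),(228,60),(65,215)]).round(1))
print('purple',world(c,[(408,255)]).round(1),'jar lid',world(c,[(80,140)]).round(1))
im=c['img'][30:270,0:360,::-1]; cv2.imwrite('pics/w1c.png',cv2.resize(im,None,fx=2.2,fy=2.2,interpolation=cv2.INTER_CUBIC))
```

```text
end [[ 598.1 -310.2   93. ]
 [ 479.9 -312.9   93. ]]
side edges [[ 598.7 -197.7   93. ]
 [ 476.3 -186.    93. ]] [[ 598.1 -299.3   93. ]
 [ 474.9  -36.1   93. ]]
depth end [[ 594.9 -306.    93.4]
 [ 484.7 -307.3   93.3]]
pivot [[ 452.2 -241.2   98. ]] [[ 452.2 -241.3   98.2]]
peg [[ 447.8 -193.5  114.5]] [[ 448.2 -194.   115.8]]
rail ends [[ 611.  -268.9   80. ]
 [ 601.4 -268.6   80. ]
 [ 475.1 -270.7   80. ]
 [ 464.  -270.4   80. ]] [[ 607.3 -265.9   78. ]
 [ 470.4 -267.7   81.2]]
pins [[ 601.6  -42.6   83. ]
 [ 604.5 -219.5   83. ]
 [ 466.4  -47.4   83. ]] [[ 601.   -45.9   87.6]
 [ 603.8 -220.7   88.2]
 [ 467.9  -51.8   89.1]]
purple [[ 434.2 -380.7  109.7]] jar lid [[ 544.4 -153.1  203.7]]
```

View pics/w1c.png

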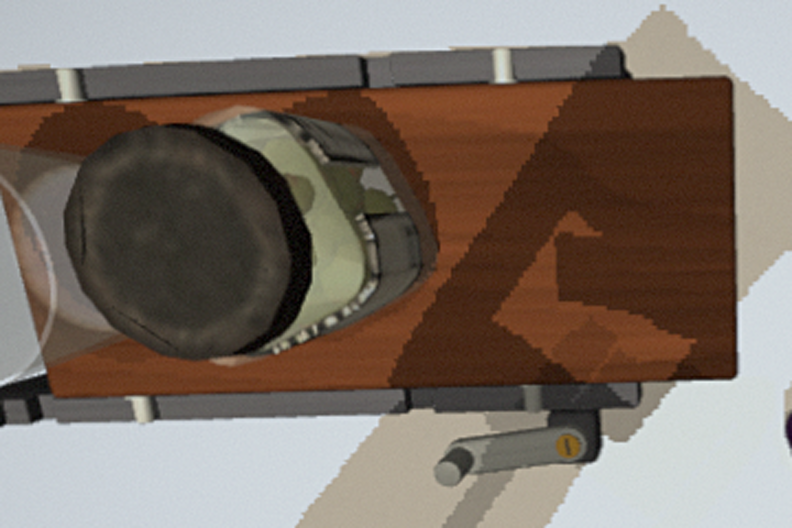

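Every measured point agrees with the stand: origin about (535,-112), yaw about 0.015, board end at y ≈ -311.5, and home end at ≈ -261.6. Next I'll place the shut fingers in front of the board end.

Emit:
jog_arm(
  commands=[
    [0.29,0.244,0,-0.03],
    [0.29,0.244,0,0],
    [0.29,0.244,0,0],
    [0.29,0.244,0,0],
    [0,0,0.46,0],
    [0,0,0.46,0],
    [0,0,0.46,0],
    [0,0,0.46,0],
    [0,0,0.46,0],
    [0,0,0.46,0],
    [0,0,0.46,0],
    [0,0,0.46,0],
    [0,0,0.46,0],
    [0,0,0.46,0],
    [0,0,0,0],
    [0,0,0,0],
    [0,0,0,0],
  ],
  hand=0,
)

```text
time_s: 3.28
ee_pos: [539.4, -349.8, 73.7]
tcp_rot: [3.14, 0.022, 0.002]
wrist_force: [-0.3, 0.8, -0.3]
opening: -0.001
grip_force: 0.0
```

Run:
```python
from h import *
info(); c=take('wrist'); cv2.imwrite('pics/w2.png',c['img'][...,::-1])
```

```text
t 3.28 p [ 539.4 -349.8   73.7] F [-0.3  0.8 -0.3] open -0.0 yaw 0.014
```

View pics/w2.png

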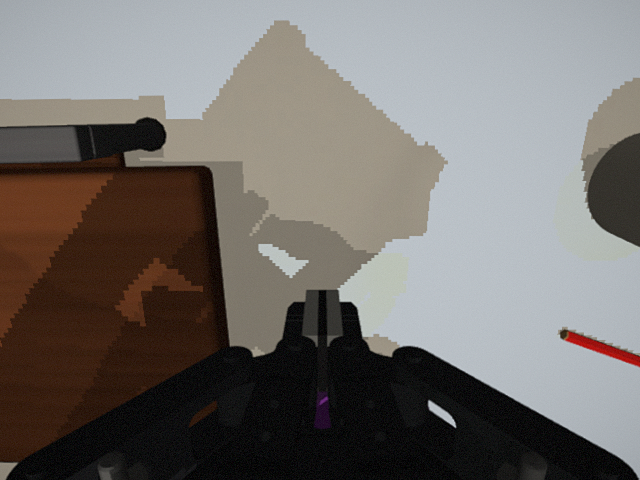

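The wrist view shows the shut fingertips (304–342, 290–340) in the free gap in front of the board end (edge at u≈215–228). I'll approach gently along the rails.

Emit:
jog_arm(
  commands=[
    [0,-0.1,0,0],
    [0,-0.1,0,0],
    [0,-0.1,0,0],
    [0,-0.06,0,0],
    [0,-0.04,0,0],
    [0,-0.04,0,0],
    [0,-0.04,0,0],
    [0,-0.04,0,0],
    [0,-0.04,0,0],
    [0,-0.04,0,0],
    [0,-0.04,0,0],
  ],
)

```text
time_s: 4.25
ee_pos: [538.6, -317.9, 72.6]
tcp_rot: [3.139, 0.023, 0.001]
wrist_force: [0.5, -4.8, -1.3]
opening: 0.002
grip_force: 2.6
```

Run:
```python
from h import *
info(); c=take('wrist'); c0=c['img']; e=[(x:=c['z_map'][230,150:300])]; print(x[::6].round(0)); print(world(c,[(200,230)]).round(1))
```

```text
t 4.25 p [ 538.6 -317.9   72.6] F [ 0.5 -4.8 -1.3] open 0.0 yaw 0.015
[119. 119. 119. 120. 120. 119. 118. 120. 119. 119. 119. 119. 120. 120.
 119. 119. 119. 119. 120. 119. 120. 122. 217. 216. 216.]
[[ 580.9 -278.4   94.4]]
```

Emit:
jog_arm(
  commands=[
    [0,-0.05,0,0],
    [0,-0.05,0,0],
    [0,-0.05,0,0],
    [0,-0.05,0,0],
    [0,-0.05,0,0],
    [0,-0.05,0,0],
    [0,-0.05,0,0],
    [0,-0.05,0,0],
    [0,-0.05,0,0],
    [0,-0.05,0,0],
    [0,-0.05,0,0],
    [0,-0.05,0,0],
    [0,-0.05,0,0],
    [0,-0.05,0,0],
    [0,-0.05,0,0],
    [0,-0.05,0,0],
    [0,-0.04,0,0],
    [0,-0.02,0,0],
  ],
)

```text
time_s: 5.8
ee_pos: [537.8, -273.6, 72.2]
tcp_rot: [3.141, 0.024, -0.0]
wrist_force: [-0.5, -4.7, -0.4]
opening: 0.002
grip_force: 2.1
```

```bash
cat >> h.py <<'E'
def end(c):
    P=cloud(c); z=c['z_map']
    for r in (190,230,250):
        d=np.diff(z[r,150:400]); k=150+int(np.argmax(d)); print('row',r,'col',k,P[r,k-3].round(1),'atz', atz(c,[(k+.5,r)],P[r,k-8,2])[0].round(1), 'topz',P[r,150:k-5:20,2].round(1))
E
python3 - <<'E'
from h import *
end(load('wrist')); info(); end(take('wrist'))
E
```

```text
row 190 col 281 [ 592.6 -302.5   87.6] atz [ 593.5 -304.2   92.3] topz [93.3 92.4 93.9 93.  93.7 94.1 93. ]
row 230 col 315 [ 5.532e+02 -3.117e+02  1.000e-01] atz [ 553.6 -313.7    1.3] topz [93.2 93.4 93.9 93.3 93.6 94.  92.7  0.8]
row 250 col 161 [ 573.6 -263.8   93.4] atz [ 573.4 -264.7   92.7] topz [93.3]
t 5.8 p [ 537.8 -273.6   72.2] F [-0.5 -4.7 -0.4] open 0.0 yaw 0.015
row 190 col 266 [ 591.2 -253.    84.2] atz [ 591.3 -254.2   84.6] topz [84.4 83.7 84.2 84.5 82.8 83.6]
row 230 col 285 [ 576.2 -258.6   80. ] atz [ 577.4 -260.2   83.8] topz [84.5 84.5 84.6 84.  84.3 84.5 84.4]
row 250 col 285 [ 568.9 -258.6   80.7] atz [ 569.9 -260.1   83.3] topz [84.8 84.  84.  84.2 85.  83.5 83.8]
```

The board has dropped: its top is now at z ≈ 84, with the end at about -260. I'll back off, rise and check.

Emit:
jog_arm(
  commands=[
    [0,0.1,0,0],
    [0,0.3,0,0],
    [0,0.5,0,0],
    [0,0.5,0,0],
    [0,0,-0.46,0],
    [0,0,-0.46,0],
    [0,0,-0.46,0],
    [0,0,-0.46,0],
    [0,0,-0.46,0],
    [0,0,-0.46,0],
    [0,0,-0.46,0],
    [0,0,-0.46,0],
    [0,0,-0.46,0],
    [0,0,-0.46,0],
    [-0.35,-0.4,0,0],
    [-0.35,-0.4,0,0],
    [-0.35,-0.4,0,0],
    [-0.35,-0.4,0,0],
    [0,0,0,0],
    [0,0,0,0],
  ],
)

```text
time_s: 7.52
ee_pos: [467.4, -264.9, 302.9]
tcp_rot: [3.141, 0.023, 0.002]
wrist_force: [-0.0, -0.4, 0.8]
opening: 0.002
grip_force: 0.0
```

Run:
```python
from h import *
info(); c=take('wrist'); cv2.imwrite('pics/w3.png',c['img'][...,::-1])
P=cloud(c).reshape(-1,3); I=c['img'].reshape(-1,3).astype(int)
m=(I[:,0]>I[:,2]+20)&(P[:,2]>70)&(P[:,2]<100)&(P[:,0]>480)&(P[:,0]<595); Q=P[m]
A=np.c_[Q[:,0]-535,Q[:,1]+112,np.ones(len(Q))]; print(m.sum(),np.linalg.lstsq(A,Q[:,2],rcond=None)[0],Q.min(0),Q.max(0))
```

```text
t 7.52 p [ 467.4 -264.9  302.9] F [-0.  -0.4  0.8] open 0.0 yaw 0.015
24353 [1.04515122e-03 3.77073906e-03 8.47473039e+01] [ 480.01024734 -259.50989788   70.81840961] [594.99282753  39.23655729  99.9854727 ]
```

View pics/w3.png

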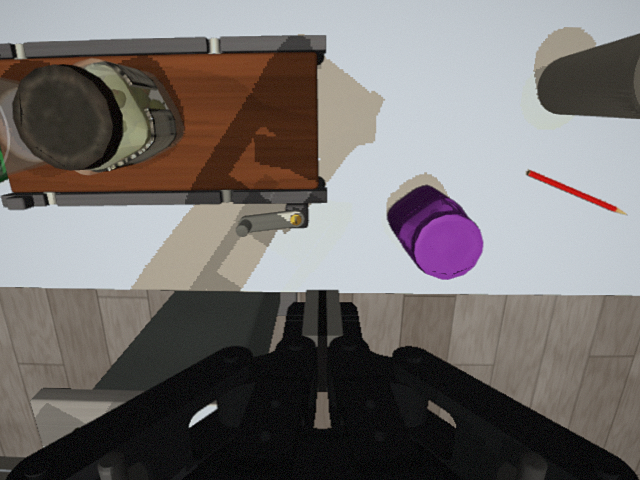

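The board is seated: the plane fit gives z ≈ 84.7, flat to about 1 mm over 300 mm, with the pins in the notches at (214,45) and (18,48). The jar is standing. The button peg is at (243,228) and the pivot at (297,218). Next I'll place the fingertip on the outer side of the peg.

Emit:
jog_arm(
  commands=[
    [-0.25,-0.36,0,0],
    [-0.25,-0.36,0,0],
    [-0.25,-0.36,0,0],
    [-0.23,-0.36,0,0],
    [0,0,0.39,0],
    [0,0,0.39,0],
    [0,0,0.39,0],
    [0,0,0.39,0],
    [0,0,0.39,0],
    [0,0,0.39,0],
    [0,0,0.39,0],
    [0,0,0.39,0],
    [0,0,0.39,0],
    [0,0,0.39,0],
    [0,0,0,0],
    [0,0,0,0],
  ],
)

```text
time_s: 8.9
ee_pos: [417.5, -193.8, 106.5]
tcp_rot: [-3.14, -0.022, 0.004]
wrist_force: [0.0, -0.4, 0.3]
opening: -0.003
grip_force: 0.0
```

Run:
```python
from h import *
s,R=info(); print(s['q'].round(2)); c=take('wrist'); cv2.imwrite('pics/w4.png',c['img'][...,::-1])
```

```text
t 8.9 p [ 417.5 -193.8  106.5] F [ 0.  -0.4  0.3] open -0.0 yaw 0.014
[-0.55 -0.18  2.18  0.    1.14  1.01]
```

View pics/w4.png

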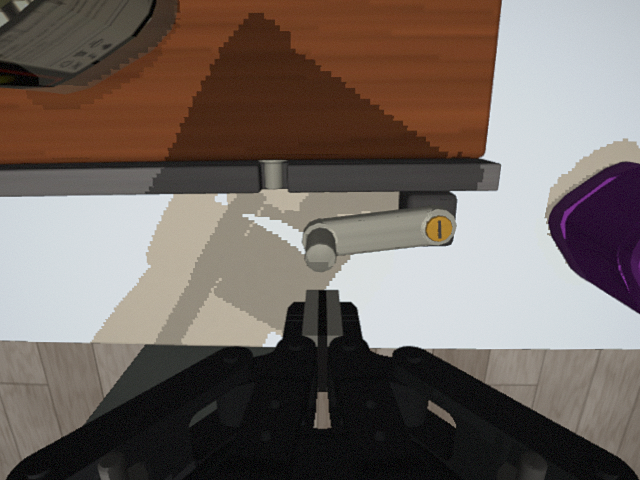

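The peg top is at (320,258), straight ahead of the fingertip (304–342, 290). The pivot is at (440,228). Next I'll work out the arc rows.

Run:
```python
from h import *
c=load('wrist'); peg=atz(c,[(320,258)],114.5)[0]; piv=atz(c,[(440,228)],98)[0]; print(peg.round(1),piv.round(1))
pv=piv[:2]*.5+.5*np.array([451.2,-241]); v=peg[:2]-pv; print(np.linalg.norm(v)); th0=np.arctan2(v[0],v[1]); print(pv,th0)
s,R=info(); p=s['ee_pos'][:2]; yaw=np.arctan2(R[1,0],R[0,0])
def pose(th,f,d=17): 
    y=.015-1.3*f; return pv+48*np.array([np.sin(th),np.cos(th)])-d*np.array([np.cos(y),np.sin(y)]),y
N=18; rows=[]
for i in range(N+1):
    f=i/N; t,y=pose(th0+f*(1.556+.04-th0),f)
    d=t-p; rows.append([round(float(a),3) for a in ((d@[np.cos(yaw),np.sin(yaw)])/50,(d@[np.sin(yaw),-np.cos(yaw)])/50,0,(yaw-y)/.5)])
    p,yaw=t,y
print(rows, t)
```

```text
[ 445.7 -192.4  114.5] [ 452.8 -240.    98. ]
48.5188153576152
[ 452.00268406 -240.48945936] -0.13072599270549443
t 8.95 p [ 418.4 -194.2  107.9] F [-0.3 -0.3  0.9] open -0.0 yaw 0.014
[[0.208, -0.019, 0.0, -0.001], [0.093, -0.031, 0.0, 0.144], [0.093, -0.029, 0.0, 0.144], [0.093, -0.026, 0.0, 0.144], [0.093, -0.024, 0.0, 0.144], [0.093, -0.022, 0.0, 0.144], [0.093, -0.02, 0.0, 0.144], [0.093, -0.018, 0.0, 0.144], [0.092, -0.016, 0.0, 0.144], [0.092, -0.013, 0.0, 0.144], [0.092, -0.011, 0.0, 0.144], [0.092, -0.009, 0.0, 0.144], [0.091, -0.007, 0.0, 0.144], [0.091, -0.005, 0.0, 0.144], [0.09, -0.003, 0.0, 0.144], [0.09, -0.001, 0.0, 0.144], [0.089, 0.002, 0.0, 0.144], [0.089, 0.004, 0.0, 0.144], [0.088, 0.006, 0.0, 0.144]] [ 495.19477283 -225.38867086]
```

Emit:
jog_arm(
  commands=[
    [0.1,-0.01,0,0],
    [0.1,-0.01,0,0],
    [0.093,-0.03,0,0.144],
    [0.093,-0.03,0,0.144],
    [0.093,-0.026,0,0.144],
    [0.093,-0.024,0,0.144],
    [0.093,-0.022,0,0.144],
    [0.093,-0.02,0,0.144],
    [0.093,-0.018,0,0.144],
    [0.092,-0.016,0,0.144],
    [0.092,-0.013,0,0.144],
    [0.092,-0.011,0,0.144],
    [0,0,0,0],
    [0,0,0,0],
  ],
)

```text
time_s: 10.12
ee_pos: [474.4, -196.4, 108.3]
tcp_rot: [2.949, -1.082, 0.003]
wrist_force: [0.0, -0.1, 0.1]
opening: 0.002
grip_force: 0.0
```

Run:
```python
from h import *
s,R=info(); print(s['q'].round(2)); c=take('wrist'); cv2.imwrite('pics/w5.png',c['img'][...,::-1])
```

```text
t 10.12 p [ 474.4 -196.4  108.3] F [ 0.  -0.1  0.1] open 0.0 yaw -0.703
[-0.5  -0.06  2.07 -0.    1.13  1.78]
```

View pics/w5.png

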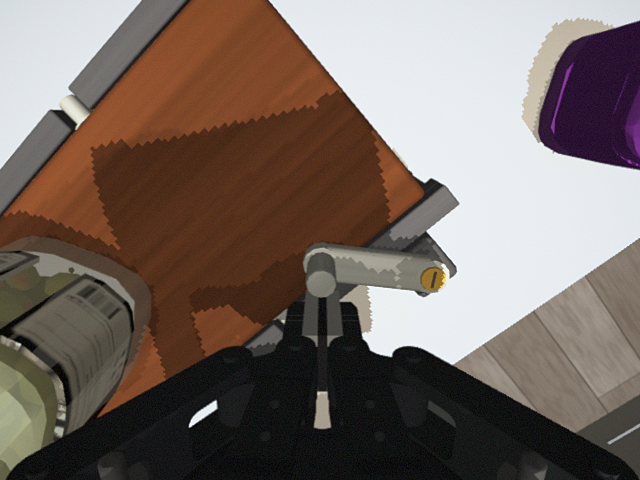

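It is tracking: the peg top (320,285) rests against the fingertip and the bar is about 45° across. I'll finish the arc.

Emit:
jog_arm(
  commands=[
    [0.092,-0.009,0,0.144],
    [0.091,-0.007,0,0.144],
    [0.091,-0.005,0,0.144],
    [0.09,-0.003,0,0.144],
    [0.09,0,0,0.144],
    [0.09,0.002,0,0.144],
    [0.089,0.004,0,0.144],
    [0.06,0.006,0,0.144],
    [0.03,0,0,0],
    [0.03,0,0,0],
    [0,0,0,0],
    [0,0,0,0],
  ],
)

```text
time_s: 11.17
ee_pos: [494.2, -223.9, 107.6]
tcp_rot: [-2.519, 1.872, 0.006]
wrist_force: [-1.1, 9.4, 4.2]
opening: -0.002
grip_force: 4.3
```

Run:
```python
from h import *
s,R=info(); print(s['q'].round(2)); c=take('wrist'); cv2.imwrite('pics/w6.png',c['img'][...,::-1]); print((R.T@s['wrist_force']).round(1))
```

```text
t 11.17 p [ 494.2 -223.9  107.6] F [-1.1  9.4  4.2] open -0.0 yaw -1.278
[-0.53  0.01  2.    0.    1.13  2.32]
[-9.3 -1.7 -4.2]
```

View pics/w6.png

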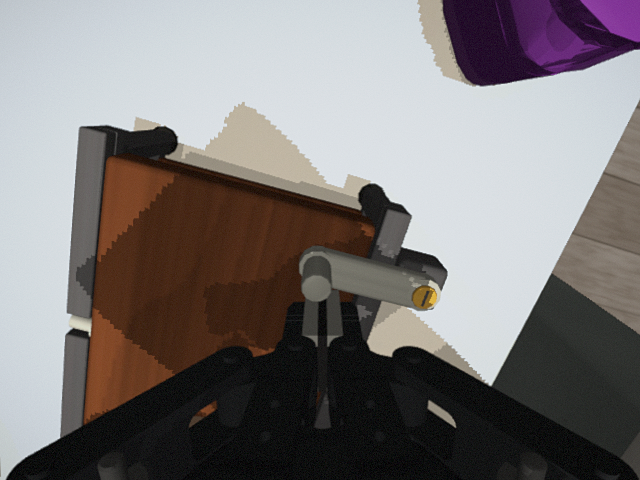

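The bar lies across the board with 9.4 N reaction, so it is on its stop. I'll back off, rise and verify.

Emit:
jog_arm(
  commands=[
    [-0.1,0,0,0],
    [-0.14,0,0,0],
    [0,0,-0.4,0],
    [0,0,-0.4,0],
    [0,0,-0.4,0],
    [0,0,-0.4,0],
    [0,0,-0.4,0],
    [0,0,-0.4,0],
    [0,0,-0.4,0],
    [0,0,-0.4,0],
    [0,0,-0.4,0],
    [0,0,0,0],
    [0,0,0,0],
    [0,0,0,0],
    [0,0,0,0],
  ],
)

```text
time_s: 12.47
ee_pos: [490.4, -214.2, 285.4]
tcp_rot: [2.519, -1.877, -0.004]
wrist_force: [0.2, 0.5, -0.1]
opening: 0.004
grip_force: 0.0
```

Run:
```python
from h import *
info(); c=take('wrist'); cv2.imwrite('pics/w7.png',c['img'][...,::-1])
a=take('side'); P=cloud(a)
for v,u in [(160,303),(350,360),(203,355),(320,341)]: print(u,v,P[v,u].round(0))
```

```text
t 12.47 p [ 490.4 -214.2  285.4] F [ 0.2  0.5 -0.1] open 0.0 yaw -1.281
303 160 [ 581. -499.  138.]
360 350 [473. 275. 105.]
355 203 [ 434. -345.   76.]
341 320 [501. 166.  83.]
```

View pics/w7.png

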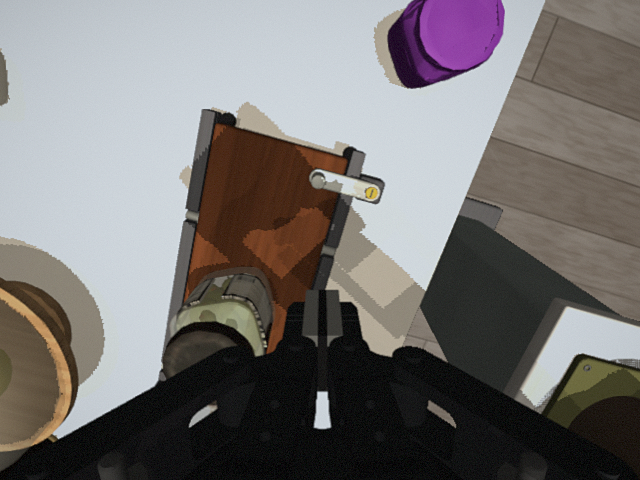

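The bar from (372,192) to (318,179) is parallel to the board end, the jar stands on the board, and the robot is clear. I'll check the angle, then hand in.

Run:
```python
from h import *
from cell import sign_off
c=load('wrist'); d=(atz(c,[(318,179)],114.5)-atz(c,[(372,192)],98))[0]; th=np.arctan2(d[0],d[1])+.015; print(d.round(1),th)
P=cloud(load('side')).reshape(-1,3); m=(P[:,2]>150)&(abs(P[:,0]-540)<60)&(P[:,1]>-150)&(P[:,1]<60); print('tops',m.sum(),P[m][:,2].max())
if th>1.48: print(sign_off())
```

```text
[48.7 -0.  16.5] 1.586106661187811
tops 1587 599.3932667285127
the job is handed in; nothing more can be done
None
```

The board is pushed home and sits fully down in its notches, and the turn-button is across it against its stop (measured 1.59 rad). The jar is still standing on the board. The canister and shaker showed no clear shift: the canister read the same before and after, the shaker within 6 mm. I did not check the glass separately at the end. The job was handed in at about 12.5 s with the robot touching nothing.

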